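# Set the sprung arm of the bread-slicing board

## Robot

A 6-joint arm with a two-finger parallel gripper is mounted at the origin on the work surface. World frame = base frame: x ahead of the robot, y to its left, z up, the work surface at z = 0. Lengths are in m, angles in degrees, forces in N, time in s.
With the tool pointing down it reaches from about 0.375 to 0.9 m from the base axis. Payload 3.1 kg.
Tool frame: the origin (TCP) lies between the finger pads, 19 mm behind the fingertips; this is the grasp point; z points along the fingers, y is the line along which they close (so a half turn about z gives the same grasp; the last joint's range is limited). The gripper opens to 87 mm and grips with 3 to 60 N. Pads are 19 mm wide; open, the fingers measure 117 mm over their backs; the gripper's body (75 mm by 190 mm) begins 51 mm behind the grasp point.
Start: joints at [62.596, 30.224, 82.088, -0, 67.689, -10.227], TCP at [0.185, 0.597, 0.241] pointing down, gripper open.
Joint ranges: [-176.69, 176.69], [-43.24, 126.21], [12.49, 139.97], [-82, 262], [0, 151.66], [-163.58, 163.58]. Speed limits (degrees/s): [159.86, 159.86, 180, 180, 180, 180].

## Interface

Orientations are given as a 3x3 rotation matrix whose columns are the frame's x, y, z axes.
In Python, from rig import bot gives the robot as it stands.
- The arm moves only by the tool move_arm, never from a script. Its argument "increments" is a list of rows, each an object with "xyz": the shift along the tool's x, y, z in mm, a list of three; "roll": the turn about the tool's z in rad; "grip": the opening in per cent of the stroke, from 0 (shut) to 100 (fully open). A call has 1 to 5 rows; each row shifts and turns the commanded pose from where the row before left it, along the tool's axes as they then stand; what a row does not reach is not made up. A row lasts 1/12 s, in which the tool goes at most 41.7 mm and 7.16 degrees, less where a joint would pass 70% of its speed; a pose out of reach is approached as far as the arm can. A call is refused whole if a number of a shift passes 41.7 or a number of a turn 0.125, either way. A call with a gripper value outside its range is refused whole. The fingers move at their own pace and stop on an object; the grip force is fixed at half the most. Time passes only in rows, so rows that do not move let the fingers close. It gives the time, the measured TCP pose, the force, the opening and the grip force at its end, in the units of the state.
- bot.read_state(): the state, without advancing time (a new reading comes with each control period).
- bot.capture(name): name is "scene" or "side" or "wrist"; returns (picture, depth): 384x512x3 uint8, red, green, blue; 384x512 float32, m along the optical axis (not along the pixel's ray), 0 where there is no reading.
- bot.camera_model(name): a dict with "intrinsics" (3x3 intrinsics, pixels), "D" ([k1, k2, p1, p2, k3] as OpenCV has them; the pictures are not rectified), "rvec" (rotation vector, rad) and "tvec" (3), from world to camera coordinates, as OpenCV has them; the wrist camera has in their place "tool_from_camera" (4x4, takes a point from camera to tool coordinates, whose origin is the TCP and whose axes are the flange's). Camera axes: x right, y down, z forward; pixel columns grow to the right and rows downward; lengths in m; the calibration is good to about 2 mm. A picture is of the moment at which its call begins: read the wrist's pose just before it. camera_model takes no time and is no camera call.
- bot.hand_in(): hands the job in; it is judged then, once.
Trained networks look in the newest picture that a camera, given by its name, has taken for a name from the list of things; names that differ only in an ending like _2 or _b are one class to them, and where a whole thing is asked for, a point or a joint stands for the part that bears it (a point fixed in the world has none). Each returns a list of dicts, best first, with "conf" (0 to 1); they miss things now and then, are a little off and sometimes report something else, mostly with a low value. They report only what shows in the picture. A call takes as long as a camera call.
- bot.spot_in(label, camera): "at" ([x, y, z] in m, in the coordinates of the camera as it stood for that picture, good to about 4 mm: the middle of the surface that is visible of it).
- bot.trace(label, camera): "mask" (384x512 bool, what is visible of it).
The state is a dict: "time_s": time; "joint_positions": joint angles; "qvel": joint speeds; "tau": joint torques, N m; "position": TCP position; "tcp_rot": TCP orientation; "force": force on the tool from outside, world axes, zero at the start; "moment": the same for the moment, N m; "opening": opening from 0.0 (shut) to 1.0 (fully open); "grasp_force": force on a finger pad.
Only numpy, scipy, OpenCV 4.12 (cv2) and the standard library are available. Lean on these libraries where they do the work, as an engineer would, in place of code of your own. Each camera call takes 0.05 s, during which the arm holds its last target. There are 200 camera calls.

## Task

The bread-slicing board on the kitchen counter has to be set for the next loaf: turn the bar-shaped tension knob clockwise (seen from above) until the tip of the sprung steel arm points at the nib of the black marker at the other end of the board, then let go of the knob. Move the arm only with the knob: do not push the arm itself, and leave the marker and the small round lock nut as they are.

Things in the scene. Friction and masses are not known exactly. Their poses are not given: they have to be found in the camera images.
- tension_knob: Black knob, upright bar grip 49 x 14 mm on a 52 mm disc, on the grey housing (top at 52 mm) of a fixed wooden bread board. Origin: turning axis, disc underside, 58 mm above counter; z up, x along bar, y across, turning with it. Bar sides 8 to 38 mm above origin; grip across y, TCP 31 mm above it. 55 mm of arm tip per rad, either way; needs 0.45 to 1.35 rad, end stop beyond. 0.08 N m; stays put.
- hold_arm: Sprung flat steel arm over the 22 mm thick board, 200 mm from pivot (at the housing) to narrow tip, 14 to 22 mm above the board, wooden pad near the tip. Swings level, driven by the knob in proportion, no backlash. Origin: the very tip, at board-top height; y along the arm, pivot to tip; x to the side it swings to when the knob turns clockwise; z up.
- marker: Small black block 20 x 26 mm, 26 mm high, on the curved metal scale at the board's end away from the housing, with a 6 mm wide nib pointing at the arm's pivot. Origin: where the arm's tip lies when it points at the nib, 4 mm in front of the nib, at board-top height; y points away from the pivot, x the way the arm swings on clockwise turning, z up. It could slide along the scale; leave it.
- lock_nut (a joint): Small round black nut, 32 mm diameter, 22 mm high with its stud, on the same grey housing (185 x 90 mm block at one short end of the 240 x 360 mm board), 97 mm from the tension knob's axis. To be left alone. Value in rad, 0 at the start, grows clockwise.

How it is judged:
By the outcome, as a careful person would: the job done as asked, in the order asked, and still so for the second after the job is handed in, with the robot touching nothing.
It also fails if it takes over 29 s, if anything falls off the work surface, if the arm or the gripper's body presses on something with over 40 N, if the wrist force passes 120 N, or if a joint passes its speed limit or range.

## Working session

There is one attempt and no reset: what is moved stays moved. The work goes in short steps, Python scripts to look and compute and a tool call to move; the robot and the scene stay as the last step left them, time stands still between calls to the robot, and variables do not carry over. Pictures are saved under pics/ and viewed, at most 10 in all, crops included, and the job is handed in when it is done.

Besides the shell and the picture viewer there is one more tool, called in YAML: its name, and indented under it one key for each argument. move_arm: Moves the arm, as the interface text tells. Its arguments: {"type":"object","properties":{"increments":{"type":"array"}},"required":["increments"]}

```bash
mkdir -p pics; cat > h.py <<'E'
import numpy as np,cv2
from rig import bot
def cam(n,st=None):
    m=bot.camera_model(n);K=np.array(m["intrinsics"]);D=np.array(m["D"],float)
    if n=="wrist":
        T=np.array(m["tool_from_camera"]);W=np.eye(4);W[:3,:3]=np.array(st["tcp_rot"]);W[:3,3]=st["position"]
        T=W@T
    else:
        R=cv2.Rodrigues(np.array(m["rvec"],float))[0];T=np.eye(4);T[:3,:3]=R.T;T[:3,3]=-R.T@np.array(m["tvec"],float).ravel()
    return K,D,T
def pix(c,uv,depth):
    K,D,T=c;uv=np.array(uv,float).reshape(-1,1,2);p=cv2.undistortPoints(uv,K,D).reshape(-1,2)
    d=np.array(depth).reshape(-1,1);P=np.c_[p*d,np.ones(len(p))*d.ravel()]
    return P@T[:3,:3].T+T[:3,3]
def plane(c,uv,z):
    K,D,T=c;p=cv2.undistortPoints(np.array(uv,float).reshape(-1,1,2),K,D).reshape(-1,2)
    r=np.c_[p,np.ones(len(p))]@T[:3,:3].T;o=T[:3,3]
    return o+r*((z-o[2])/r[:,2:])
def proj(c,P):
    K,D,T=c;R=T[:3,:3].T;return cv2.projectPoints(np.array(P,float).reshape(-1,3),cv2.Rodrigues(R)[0],-R@T[:3,3],K,D)[0].reshape(-1,2)
E
python3 - <<'E'
from h import *
st=bot.read_state();print(st["time_s"],st["position"],st["tcp_rot"])
for n in("scene","side","wrist"):
    im,d=bot.capture(n);c=cam(n,st);cv2.imwrite(f"pics/{n}0.png",im[:,:,::-1]);np.savez(f"pics/{n}0.npz",im=im,d=d)
    print(n,c[2][:3,3])
    for l in("tension_knob","hold_arm","marker","lock_nut"):
        r=bot.spot_in(l,n)
        for x in r[:2]:print(l,round(x["conf"],2),(c[2][:3,:3]@np.array(x["at"])+c[2][:3,3]).round(4))
E
python3 -c "
import cv2,numpy as np
cv2.imwrite('pics/c.png',np.hstack([cv2.resize(cv2.imread('pics/%s0.png'%n),(400,300)) for n in('scene','side')]))"
```

```text
0.0 [0.1842226  0.59649929 0.24027556] [[-9.55389400e-01  2.95347399e-01 -1.00437838e-03]
 [ 2.95348849e-01  9.55387533e-01 -1.92852007e-03]
 [ 3.89987197e-04 -2.13912963e-03 -9.99997636e-01]]
scene [1.1363875  0.1790752  0.67594021]
tension_knob 0.34 [0.5147 0.2092 0.0437]
hold_arm 0.6 [0.5214 0.098  0.0429]
marker 0.56 [0.5187 0.2054 0.0445]
lock_nut 0.67 [ 0.5317 -0.0748  0.0699]
side [0.47672809 0.56316455 0.48257267]
tension_knob 0.75 [ 0.6184 -0.0378  0.0749]
hold_arm 0.82 [0.5108 0.1075 0.0446]
marker 0.96 [0.5103 0.2136 0.0525]
lock_nut 0.54 [ 0.524  -0.0654  0.0705]
wrist [0.12207213 0.61693989 0.3830244 ]
```

View pics/scene0.png

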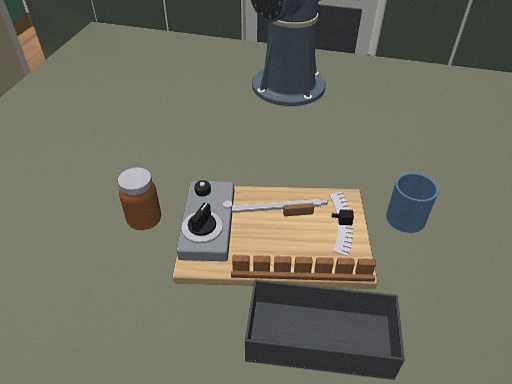

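View pics/wrist0.png

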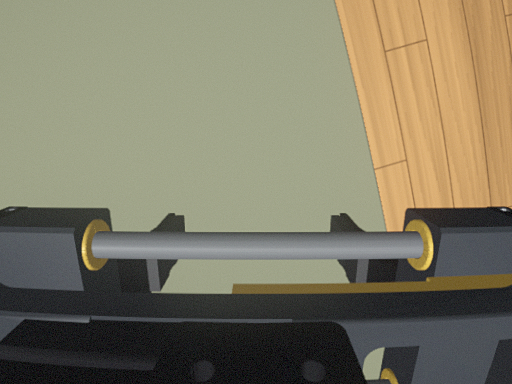

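The scene picture shows the knob at about (205,220), the lock nut at (202,187), the arm from (228,205) to its tip at (326,203), and the marker at (346,216) with its nib at (333,216). The wrist picture shows only counter.

View pics/side0.png

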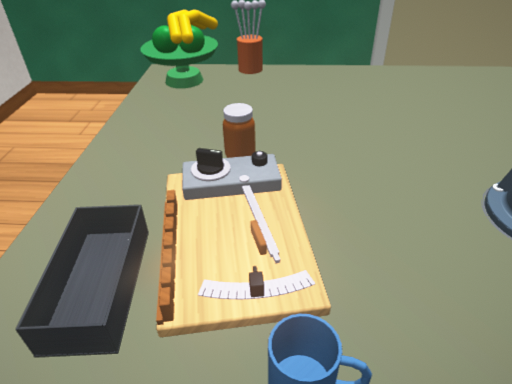

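```bash
python3 - <<'E'
from h import *
for n in("scene","side"):
    bot.capture(n);c=cam(n);d=np.load(f"pics/{n}0.npz")["d"]
    for l in("tension_knob","lock_nut","marker","hold_arm"):
        r=bot.trace(l,n)
        for x in r[:1]:
            m=x["mask"]&(d>0);v,u=np.nonzero(m);P=pix(c,np.c_[u,v],d[v,u])
            print(n,l,round(x["conf"],2),m.sum(),"uv",u.mean().round(),v.mean().round(),"med",np.median(P,0).round(4))
            np.save(f"pics/{n}_{l}.npy",P)
            if l=="tension_knob":
                T=P[(P[:,2]>.072)&(P[:,2]<.11)];T2=P[P[:,2]>.09]
                for Q in(T,T2):
                    if len(Q)>5:
                        q=Q[:,:2];w,V=np.linalg.eigh(np.cov(q.T));print("  bar",len(Q),q.mean(0).round(4),(q.min(0)+q.max(0))/2,np.degrees(np.arctan2(V[1,1],V[0,1])),np.sqrt(w),Q[:,2].max())
E
python3 -c "
import cv2
a=cv2.imread('pics/scene0.png')[175:265,170:380];cv2.imwrite('pics/sc.png',cv2.resize(a,None,fx=3.8,fy=3.8,interpolation=2))"
```

```text
scene tension_knob 0.94 676 uv 202.0 220.0 med [ 0.6252 -0.0419  0.0717]
  bar 336 [ 0.6236 -0.0446] [ 0.61971711 -0.04620728] 166.3266592884343 [0.00407911 0.01512877] 0.10045111468324452
  bar 198 [ 0.6217 -0.0456] [ 0.61907355 -0.04615229] 168.06644495707954 [0.00410249 0.01454561] 0.10045111468324452
scene lock_nut 0.71 228 uv 202.0 188.0 med [ 0.5329 -0.0739  0.0706]
scene marker 0.73 265 uv 344.0 216.0 med [0.5179 0.2051 0.0452]
scene hold_arm 0.87 895 uv 283.0 206.0 med [0.5213 0.0968 0.0452]
side tension_knob 0.93 623 uv 210.0 161.0 med [ 0.6169 -0.0386  0.0756]
  bar 357 [ 0.6168 -0.0409] [ 0.61793268 -0.04352397] 171.0747271812241 [0.00299888 0.01411721] 0.09827933402837408
  bar 147 [ 0.6167 -0.0424] [ 0.61738109 -0.04375529] 169.45086673048746 [0.00353852 0.01334657] 0.09827933402837408
side lock_nut 0.73 211 uv 259.0 158.0 med [ 0.5263 -0.067   0.069 ]
side marker 0.95 418 uv 256.0 283.0 med [0.5123 0.2168 0.0475]
side hold_arm 0.8 1074 uv 261.0 229.0 med [0.5128 0.1121 0.0444]
```

View pics/sc.png

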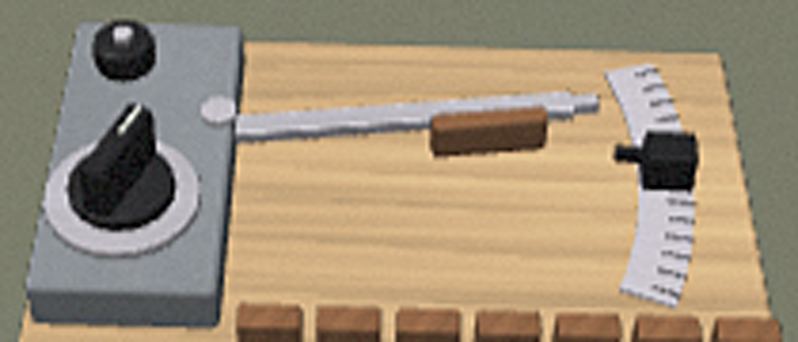

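```bash
python3 - <<'E'
from h import *
A=cam("scene");B=cam("side")
def tri(a,b):
    Ms=[]
    for c in(A,B):
        R=c[2][:3,:3].T;Ms.append(np.c_[R,-R@c[2][:3,3]])
    p=[cv2.undistortPoints(np.array([[x]],float),c[0],c[1]).reshape(2,1) for x,c in((a,A),(b,B))]
    X=cv2.triangulatePoints(Ms[0],Ms[1],p[0],p[1]).ravel();return X[:3]/X[3]
for n,a,b in(("tip",(327.4,202.1),(277,258)),("nib",(331.8,215.3),(255,267)),("pivot",(226.6,204),(244,179))):
    print(n,tri(a,b).round(4),plane(A,a,.044).round(4)[0],plane(B,b,.044).round(4)[0])
print(plane(A,(226.6,204),.055),plane(B,(244,179),.055))
for n in("scene","side"):
    z=np.load(f"pics/{n}0.npz");d=z["d"];c=cam(n)
    for uv in ([(202,190),(136,178),(225,250)] if n=="scene" else [(238,112)]): print(n,uv,pix(c,[uv],[d[uv[1],uv[0]]]))
    P=np.load(f"pics/{n}_hold_arm.npy");P=P[(P[:,2]>.038)&(P[:,2]<.06)];w=np.argsort(P[:,1]);print("far end",P[w[-8:]].mean(0),"near",P[w[:8]].mean(0))
E
```

```text
tip [0.4852 0.1681 0.0451] [0.486  0.1691 0.044 ] [0.4844 0.1653 0.044 ]
nib [0.5162 0.1818 0.0406] [0.5198 0.182  0.044 ] [0.5157 0.1845 0.044 ]
pivot [ 0.5508 -0.0188  0.0537] [ 0.5401 -0.023   0.044 ] [ 0.553 -0.03   0.044]
[[ 0.5504642  -0.01946073  0.055     ]] [[ 0.5511098  -0.01511099  0.055     ]]
scene (202, 190) [[ 0.53933834 -0.07194852  0.06980973]]
scene (136, 178) [[ 0.58079208 -0.18283485  0.11259424]]
scene (225, 250) [[0.65902909 0.00969456 0.0534584 ]]
far end [0.48612984 0.16515538 0.04345384] near [ 0.54867774 -0.00766368  0.04547861]
side (238, 112) [[ 0.57701343 -0.17320555  0.11040654]]
far end [0.48533968 0.16890941 0.04217601] near [ 0.54712415 -0.0081306   0.04482596]
```

move_arm:
  increments:
    - {"xyz":[-20,-15,0],"roll":0,"grip":60}
    - {"xyz":[-30,-22,0],"roll":0,"grip":60}
    - {"xyz":[-34,-24,0],"roll":0,"grip":60}
    - {"xyz":[-34,-24,0],"roll":0,"grip":60}
    - {"xyz":[-34,-24,0],"roll":0,"grip":60}

```text
time_s: 1.67
position: [0.2982, 0.4468, 0.2414]
tcp_rot: [[-0.956, 0.294, 0.0], [0.294, 0.956, 0.0], [-0.0, 0.0, -1.0]]
force: [1.1, -0.4, 0.3]
opening: 0.708
grasp_force: 0.0
```

move_arm:
  increments:
    - {"xyz":[-30,-25,0],"roll":0,"grip":60}
    - {"xyz":[-30,-25,0],"roll":0,"grip":60}
    - {"xyz":[-30,-25,0],"roll":0,"grip":60}
    - {"xyz":[-30,-25,0],"roll":0,"grip":60}
    - {"xyz":[-30,-25,0],"roll":0,"grip":60}

```text
time_s: 2.08
position: [0.4048, 0.2827, 0.2415]
tcp_rot: [[-0.955, 0.295, 0.001], [0.295, 0.955, 0.0], [-0.001, 0.0, -1.0]]
force: [0.6, 0.6, -0.2]
opening: 0.602
grasp_force: 0.0
```

move_arm:
  increments:
    - {"xyz":[-30,-25,0],"roll":0,"grip":60}
    - {"xyz":[-30,-25,0],"roll":0,"grip":60}
    - {"xyz":[-30,-25,0],"roll":0,"grip":60}
    - {"xyz":[-30,-25,0],"roll":0,"grip":60}
    - {"xyz":[-30,-25,0],"roll":0,"grip":60}

```text
time_s: 2.5
position: [0.5112, 0.1188, 0.2415]
tcp_rot: [[-0.955, 0.296, 0.001], [0.296, 0.955, 0.0], [-0.001, 0.0, -1.0]]
force: [-0.2, 0.6, -0.1]
opening: 0.6
grasp_force: 0.0
```

move_arm:
  increments:
    - {"xyz":[-30,-25,0],"roll":0,"grip":60}
    - {"xyz":[-30,-25,0],"roll":0,"grip":60}
    - {"xyz":[-20,-15,0],"roll":0,"grip":60}
    - {"xyz":[-10,-7,0],"roll":0,"grip":60}
    - {"xyz":[0,0,0],"roll":-0.1,"grip":60}

```text
time_s: 2.92
position: [0.577, 0.0228, 0.2412]
tcp_rot: [[-0.98, 0.2, 0.002], [0.2, 0.98, -0.001], [-0.002, -0.0, -1.0]]
force: [0.1, 0.1, -0.4]
opening: 0.603
grasp_force: 0.0
```

```bash
python3 - <<'E'
from h import *
n="wrist"
st=bot.read_state();im,d=bot.capture(n);c=cam(n,st);cv2.imwrite("pics/w1.png",im[:,:,::-1]);np.savez("pics/w1.npz",d=d)
print(st["time_s"],st["position"],np.degrees(np.arctan2(st["tcp_rot"][1][1],st["tcp_rot"][0][1])))
for l in("tension_knob","marker","hold_arm"):
    for x in bot.trace(l,n)[:1]:
        m=x["mask"]&(d>0);v,u=np.nonzero(m);P=pix(c,np.c_[u,v],d[v,u]);print(l,x["conf"],len(P),np.median(P,0))
        if l=="tension_knob":
            for z in(.072,.09):
                q=P[(P[:,2]>z)&(P[:,2]<.11)][:,:2].astype(np.float32)
                if len(q)>5: print(z,len(q),cv2.minAreaRect(q*1000),q.mean(0))
E
```

```text
2.9167 [0.57704098 0.02280249 0.24122706] 78.44502046162559
tension_knob 0.9 793 [ 0.60654769 -0.03396224  0.06536937]
0.072 130 ((597.596923828125, -38.99256134033203), (15.372452735900879, 8.846393585205078), 56.720298767089844) [ 0.5961461  -0.03849418]
0.09 54 ((596.5299682617188, -39.7047119140625), (13.105935096740723, 4.9132161140441895), 80.89065551757812) [ 0.59606045 -0.03935716]
marker 0.7 641 [0.51300347 0.20343798 0.04738568]
hold_arm 0.67 2604 [0.51567909 0.09813129 0.04340101]
```

View pics/w1.png

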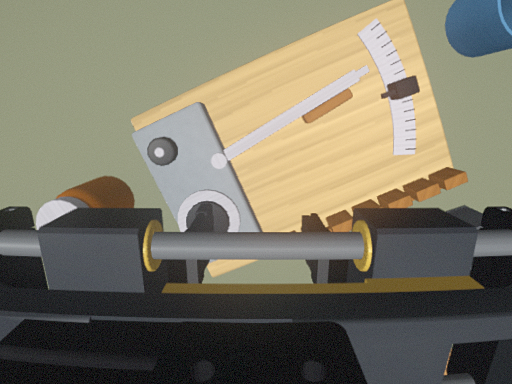

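The wrist picture shows, from above, the arm from its pivot (219,160) to its tip (367,70), the nib at about (383,95) and the knob partly hidden at (208,215). This agrees with the estimates. I'm now moving over the knob and going down.

move_arm:
  increments:
    - {"xyz":[-22,-24,0],"roll":0,"grip":60}
    - {"xyz":[-22,-24,10],"roll":0,"grip":60}
    - {"xyz":[-10,-10,20],"roll":0,"grip":60}
    - {"xyz":[0,0,30],"roll":0,"grip":60}
    - {"xyz":[0,0,20],"roll":0,"grip":60}

```text
time_s: 3.53
position: [0.616, -0.0419, 0.1597]
tcp_rot: [[-0.98, 0.2, -0.001], [0.2, 0.98, 0.0], [0.001, 0.0, -1.0]]
force: [-1.0, 0.2, -0.3]
opening: 0.603
grasp_force: 0.0
```

```bash
python3 - <<'E'
from h import *
st=bot.read_state();print(st["position"])
ims=[]
for n in("scene","side"):
    im,d=bot.capture(n);c=cam(n)
    u,v=proj(c,[[.6185,-.0445,.09]])[0].astype(int);a=im[v-50:v+50,u-65:u+65,::-1].copy();ims.append(cv2.resize(a,(390,300)))
    # predicted bar outline
    
cv2.imwrite("pics/h.png",np.hstack(ims))
d=np.load("pics/w1.npz")["d"]
E
```

```text
[ 0.61600128 -0.04193863  0.15966903]
```

View pics/h.png

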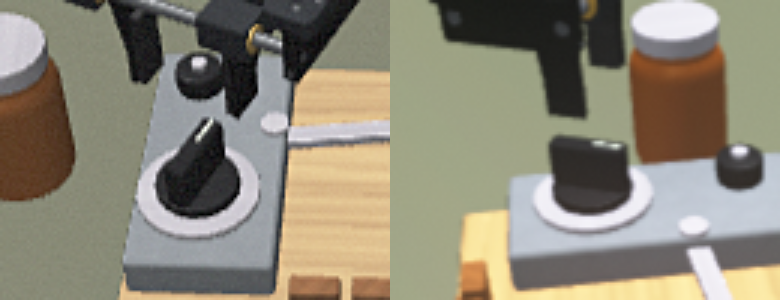

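Both views show the fingers above the knob. The dial ring is centred at about crop (199,190) in the scene view and (203,191) in the side view. The bar's top edge in the side crop runs from (161,138) to (237,143).

```bash
python3 - <<'E'
from h import *
for n,r,bars in(("scene",(199,190),[(203,118),(219,124)]),("side",(203.5,191.5),[(161,137),(237,142),(237,152),(160,147)])):
    c=cam(n);u,v=proj(c,[[.6185,-.0445,.09]])[0].astype(int)
    f=lambda p:(u-65+p[0]/3,v-50+p[1]/3)
    print(n,plane(c,[f(r)],.054).round(4),"\n",plane(c,[f(b) for b in bars],.096).round(4))
E
```

```text
scene [[ 0.6161 -0.0466  0.054 ]] 
 [[ 0.5952 -0.0477  0.096 ]
 [ 0.5977 -0.0368  0.096 ]]
side [[ 0.6193 -0.053   0.054 ]] 
 [[ 0.6417 -0.0507  0.096 ]
 [ 0.5935 -0.0468  0.096 ]
 [ 0.5918 -0.0355  0.096 ]
 [ 0.6401 -0.0392  0.096 ]]
```

move_arm:
  increments:
    - {"xyz":[-1.5,-2.5,20],"roll":-0.03,"grip":60}
    - {"xyz":[0,0,25],"roll":0,"grip":60}
    - {"xyz":[0,0,15],"roll":0,"grip":60}
    - {"xyz":[0,0,10],"roll":0,"grip":60}
    - {"xyz":[0,0,0],"roll":0,"grip":60}

```text
time_s: 4.05
position: [0.6166, -0.044, 0.0904]
tcp_rot: [[-0.986, 0.169, -0.002], [0.169, 0.986, 0.001], [0.003, 0.0, -1.0]]
force: [0.0, 0.2, -0.1]
opening: 0.603
grasp_force: 0.0
```

move_arm:
  increments:
    - {"xyz":[0,0,0],"roll":0,"grip":30}
    - {"xyz":[0,0,0],"roll":0,"grip":20}
    - {"xyz":[0,0,0],"roll":0,"grip":10}
    - {"xyz":[0,0,0],"roll":0,"grip":0}
    - {"xyz":[0,0,0],"roll":0,"grip":0}

```text
time_s: 4.47
position: [0.618, -0.0451, 0.0922]
tcp_rot: [[-0.986, 0.169, 0.002], [0.169, 0.986, -0.0], [-0.002, -0.0, -1.0]]
force: [-0.8, 0.5, -0.0]
opening: 0.312
grasp_force: 0.0
```

move_arm:
  increments:
    - {"xyz":[0,0,0],"roll":0,"grip":0}
    - {"xyz":[0,0,0],"roll":0,"grip":0}
    - {"xyz":[0,0,0],"roll":0,"grip":0}

```text
time_s: 4.72
position: [0.6176, -0.0454, 0.0916]
tcp_rot: [[-0.986, 0.169, 0.0], [0.169, 0.986, -0.0], [-0.0, -0.0, -1.0]]
force: [0.7, -1.2, 2.2]
opening: 0.155
grasp_force: 30.0
```

move_arm:
  increments:
    - {"xyz":[0,0,0],"roll":0.06,"grip":0}
    - {"xyz":[0,0,0],"roll":0.1,"grip":0}
    - {"xyz":[0,0,0],"roll":0.1,"grip":0}
    - {"xyz":[0,0,0],"roll":0.1,"grip":0}
    - {"xyz":[0,0,0],"roll":0.06,"grip":0}

```text
time_s: 5.13
position: [0.6177, -0.045, 0.0916]
tcp_rot: [[-0.829, 0.56, 0.001], [0.56, 0.829, 0.0], [-0.0, 0.0, -1.0]]
force: [-0.2, 0.2, 1.8]
opening: 0.159
grasp_force: 30.0
```

move_arm:
  increments:
    - {"xyz":[0,0,0],"roll":0,"grip":0}
    - {"xyz":[0,0,0],"roll":0,"grip":0}

```text
time_s: 5.3
position: [0.6177, -0.045, 0.0916]
tcp_rot: [[-0.832, 0.555, 0.001], [0.555, 0.832, 0.0], [-0.0, 0.0, -1.0]]
force: [0.2, 0.2, 3.1]
opening: 0.16
grasp_force: 30.0
```

```bash
cat > meas.py <<'E'
from h import *
import sys
t=sys.argv[1]
st=bot.read_state();print(st["position"],st["moment"],np.degrees(np.arctan2(st["tcp_rot"][1][1],st["tcp_rot"][0][1])))
tiles=[]
for n in("wrist","scene","side"):
    im,d=bot.capture(n);c=cam(n,st);np.savez(f"pics/{t}_{n}.npz",im=im,d=d,K=c[0],D=c[1],T=c[2])
    u,v=proj(c,[[.512,.18,.044]])[0].astype(int);h,w=(40,32) if n!="wrist" else (75,60)
    u0,v0=max(u-w,0),max(v-h,0);a=im[v0:v0+2*h,u0:u0+2*w,::-1];s=260/(2*w);print(n,"origin",u0,v0,"scale",s,a.shape)
    b=np.zeros((330,264,3),np.uint8);a=cv2.resize(a,None,fx=s,fy=s,interpolation=2)[:330,:264];b[:a.shape[0],:a.shape[1]]=a;tiles.append(b)
cv2.imwrite(f"pics/{t}.png",np.hstack(tiles))
E
python3 meas.py m1
```

```text
[ 0.61770966 -0.04502713  0.09157285] [ 0.02227135  0.0153313  -0.0142409 ] 56.28596218850374
wrist origin 402 0 scale 2.1666666666666665 (150, 110, 3)
scene origin 299 172 scale 4.0625 (80, 64, 3)
side origin 225 224 scale 4.0625 (80, 64, 3)
```

View pics/m1.png

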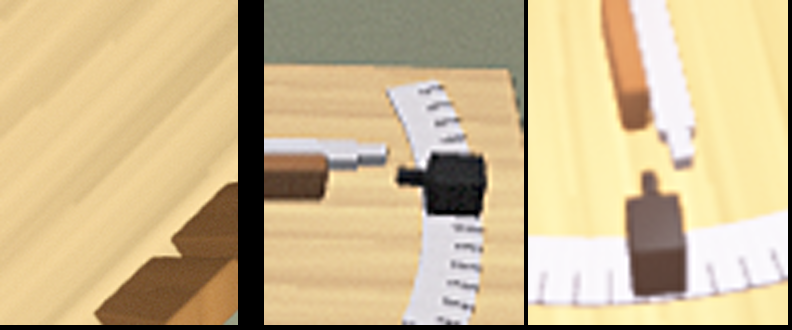

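```bash
cat > ev.py <<'E'
from h import *
A=cam("scene");B=cam("side")
def tri(a,b):
    Ms=[np.c_[c[2][:3,:3].T,-c[2][:3,:3].T@c[2][:3,3]] for c in(A,B)]
    p=[cv2.undistortPoints(np.array([[x]],float),c[0],c[1]).reshape(2,1) for x,c in((a,A),(b,B))]
    X=cv2.triangulatePoints(Ms[0],Ms[1],p[0],p[1]).ravel();return X[:3]/X[3]
s=4.0625
S=lambda x,y:(299+(x-264)/s-.4,172+y/s-.4)
D=lambda x,y:(225+(x-528)/s-.4,224+y/s-.4)
def show(tip_s,tip_d,nib_s,nib_d,piv=np.array([.551,-.0175])):
    an=lambda p:np.degrees(np.arctan2(p[0]-piv[0],p[1]-piv[1]))
    T=tri(tip_s,tip_d);N=tri(nib_s,nib_d);print("tri",T.round(4),N.round(4),"r",np.hypot(*(T[:2]-piv)),np.hypot(*(N[:2]-piv)),"knob rad",np.radians(an(N)-an(T))*200/55)
    for c,t,n in((A,tip_s,nib_s),(B,tip_d,nib_d)):
        t=plane(c,[t],.044)[0]
        for z in(.040,.044):
            m=plane(c,[n],z)[0];print(z,t.round(4),m.round(4),"rad",np.radians(an(m)-an(t))*200/55)
E
python3 - <<'E'
from ev import *
show(S(386,152),D(683,160),S(398,174),D(650,175))
st=None
z=np.load("pics/w1.npz")
E
```

```text
tri [0.5046 0.1745 0.0431] [0.5162 0.1817 0.042 ] r 0.19751877534028722 0.20217513625136727 knob rad 0.23499696762112782
0.04 [0.5045 0.1739 0.044 ] [0.5137 0.1813 0.04  ] rad 0.19298505024771573
0.044 [0.5045 0.1739 0.044 ] [0.5176 0.1813 0.044 ] rad 0.2623743334542425
0.04 [0.5049 0.1762 0.044 ] [0.5167 0.1805 0.04  ] rad 0.22476250856684238
0.044 [0.5049 0.1762 0.044 ] [0.5163 0.1839 0.044 ] rad 0.22894050625976997
```

The tip's front edge is at (386,152) in the scene tile and (683,160) in the side tile. The nib is at (398,174) and (650,175), so about 0.22 rad remains.

move_arm:
  increments:
    - {"xyz":[0,0,0],"roll":0.07,"grip":0}
    - {"xyz":[0,0,0],"roll":0.08,"grip":0}
    - {"xyz":[0,0,0],"roll":0.06,"grip":0}
    - {"xyz":[0,0,0],"roll":0,"grip":0}
    - {"xyz":[0,0,0],"roll":0,"grip":0}

```text
time_s: 5.87
position: [0.6178, -0.0449, 0.0916]
tcp_rot: [[-0.698, 0.716, 0.001], [0.716, 0.698, 0.0], [-0.001, 0.001, -1.0]]
force: [0.7, 1.0, 4.5]
opening: 0.156
grasp_force: 30.0
```

```bash
python3 meas.py m2
```

```text
[ 0.61783626 -0.04490953  0.09157427] [ 0.14159857  0.01400981 -0.00641397] 44.27937423268047
wrist origin 330 0 scale 2.1666666666666665 (150, 120, 3)
scene origin 299 172 scale 4.0625 (80, 64, 3)
side origin 225 224 scale 4.0625 (80, 64, 3)
```

View pics/m2.png

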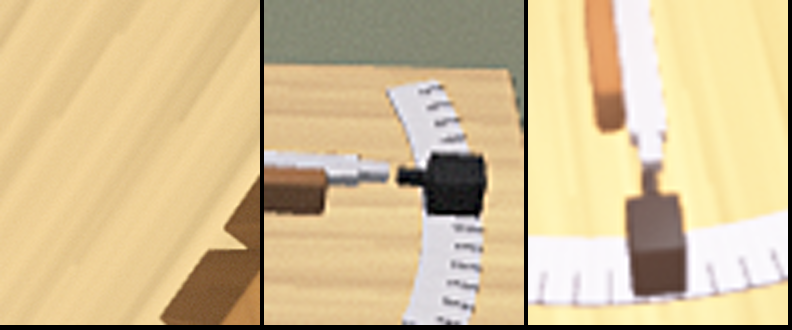

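The tip is now nearly in line with the nib: the scene tile has the tip at (389,173) and the nib at (398,175), and the side tile has (651,162) and (650,175). I'll check the fine residual numerically.

```bash
python3 - <<'E'
import numpy as np
np.set_printoptions(linewidth=220)
s=np.load("pics/m2_side.npz")["im"].astype(int).mean(2).round().astype(int)
print("side cols 246..264");[print(v,s[v,246:265]) for v in range(256,276)]
s=np.load("pics/m2_scene.npz")["im"].astype(int).mean(2).round().astype(int)
print("scene cols 316..342");[print(v,s[v,316:342]) for v in range(208,222)]
E
```

```text
side cols 246..264
256 [181 208 220 222 219 232 240 247 247 247 241 217 205 221 230 229 226 224 225]
257 [224 229 229 216 182 183 229 249 247 247 243 215 175 215 231 230 227 224 224]
258 [229 231 230 216 168 154 220 249 247 247 249 236 176 212 230 230 227 225 224]
259 [228 231 230 219 182 155 216 249 247 247 248 241 211 225 231 230 228 226 224]
260 [227 230 231 224 214 197 219 248 247 247 248 240 216 227 230 230 229 226 224]
261 [227 229 231 225 219 214 233 250 248 247 248 242 220 227 230 230 228 227 224]
262 [226 229 230 226 219 216 232 248 249 250 249 246 231 228 229 230 229 227 225]
263 [226 229 230 228 221 216 217 216 221 216 206 202 216 227 229 230 229 227 225]
264 [226 228 231 229 222 219 208 165 159 154 149 158 203 227 229 230 230 228 225]
265 [226 228 231 230 223 220 209 155 124 125 134 154 202 227 228 230 230 228 226]
266 [226 227 230 230 225 220 201 123 105 109 140 184 212 226 228 230 230 229 227]
267 [226 227 230 230 225 220 197 107 100 106 149 203 222 226 227 230 230 229 227]
268 [225 226 230 230 226 221 197 103 100 107 137 196 223 226 227 230 230 230 228]
269 [226 226 22
[... 1418 characters left out ...]
 33  27  19  37  32  18  44  42  30  54]
216 [ 95  97  98  98 104  96 118 128 128 121 121 118 112 168 217 120  11   0   7  12  10  17  29  30  30  51]
217 [132 134 144 117 123 130 167 194 193 192 193 194 189 200 212 197  89  92 102  53  51  35  16  25  24  30]
218 [190 187 190 183 182 187 193 194 196 198 198 200 196 195 198 203 186 185 187 184 188 216  74  23  32  28]
219 [196 195 196 193 196 193 195 193 191 191 189 193 190 195 192 193 197 199 199 200 204 217  81  16  13  33]
220 [189 189 190 189 185 189 189 190 190 191 191 191 192 189 191 190 192 192 197 195 196 203 123  29  31  28]
221 [186 181 184 186 184 182 184 182 186 186 181 187 185 186 186 188 183 188 186 185 192 191 138  30   4  26]
```

```bash
python3 - <<'E'
from ev import *
show((328.5,212.6),(254.8,262.5),(331.7,213.8),(254.4,266))
for z in(.036,.040,.044,.048):
    # side: point mid nib line; angle of nib via side at row 267
    p=plane(B,[(254.4,268)],z)[0];q=plane(B,[(254.75,261.5)],.044)[0]
    piv=np.array([.551,-.0175]);an=lambda p:np.degrees(np.arctan2(p[0]-piv[0],p[1]-piv[1]))
    print(z,"side rad",np.radians(an(p)-an(q))*200/55)
# scene: outline centres, zmid
for z in(.038,.040,.042):
    p=plane(A,[(333,214.9)],z)[0];q=plane(A,[(327,213.9)],.040)[0];print(z,"scene rad",np.radians(an(p)-an(q))*200/55)
E
```

```text
tri [0.5161 0.1756 0.0448] [0.5164 0.1818 0.0438] r 0.19619553141993992 0.20224912928840938 knob rad 0.02549926141758016
0.04 [0.5142 0.1749 0.044 ] [0.512  0.1814 0.04  ] rad -0.01782204227119111
0.044 [0.5142 0.1749 0.044 ] [0.5159 0.1813 0.044 ] rad 0.05154190658807319
0.04 [0.5167 0.1759 0.044 ] [0.5171 0.1792 0.04  ] rad 0.018143947641169316
0.044 [0.5167 0.1759 0.044 ] [0.5168 0.1827 0.044 ] rad 0.02224697662575547
0.036 side rad 0.022693435547333426
0.04 side rad 0.026692960340405403
0.044 side rad 0.030559154278345404
0.048 side rad 0.03429856694259432
0.038 scene rad 0.0017692875699894918
0.04 scene rad 0.03580349566508339
0.042 scene rad 0.0699594436318018
```

Every estimate says about 0.027 rad more. I'll apply that, let go and rise.

move_arm:
  increments:
    - {"xyz":[0,0,0],"roll":0.027,"grip":0}
    - {"xyz":[0,0,0],"roll":0,"grip":0}
    - {"xyz":[0,0,0],"roll":0,"grip":0}

```text
time_s: 6.27
position: [0.6178, -0.0449, 0.0916]
tcp_rot: [[-0.678, 0.735, 0.001], [0.735, 0.678, 0.0], [-0.001, 0.001, -1.0]]
force: [0.8, 1.6, 5.8]
opening: 0.162
grasp_force: 30.0
```

```bash
python3 meas.py m3; python3 - <<'E'
import numpy as np
np.set_printoptions(linewidth=220)
s=np.load("pics/m3_side.npz")["im"].astype(int).mean(2).round().astype(int)
[print(v,s[v,246:265]) for v in range(259,270)]
s=np.load("pics/m3_scene.npz")["im"].astype(int).mean(2).round().astype(int)
[print(v,s[v,320:340]) for v in range(209,220)]
E
```

```text
[ 0.61783485 -0.04491721  0.09156842] [ 0.23986402  0.0081192  -0.04105497] 42.67437861859993
wrist origin 319 0 scale 2.1666666666666665 (150, 120, 3)
scene origin 299 172 scale 4.0625 (80, 64, 3)
side origin 225 224 scale 4.0625 (80, 64, 3)
259 [227 231 226 191 155 210 249 247 247 248 242 214 223 229 231 230 228 226 224]
260 [227 230 229 219 200 218 248 247 246 248 240 215 225 228 230 230 228 226 224]
261 [227 230 230 225 215 233 250 248 247 248 241 218 225 228 230 230 228 226 225]
262 [226 229 230 226 218 233 249 248 249 249 244 228 226 227 229 230 229 227 224]
263 [226 229 230 227 220 219 225 232 223 215 210 216 224 227 229 230 229 227 225]
264 [226 228 230 229 222 209 171 168 159 156 170 207 225 227 228 230 230 228 226]
265 [226 228 231 230 223 210 163 133 123 125 151 203 225 226 229 230 230 228 226]
266 [226 228 230 230 224 215 171 110 103 110 154 210 225 226 228 230 230 229 226]
267 [226 227 230 230 226 219 193 104  99 108 153 208 224 226 228 230 230 229 227]
268 [226 227 229 231 226 221 197 103  99 106 136 196 223 225 227 229 230 230 227]
269 [226 226 229 231 228 222 197 102 
[... 290 characters left out ...]
227 239 125]
212 [213 217 197 202 201 205 218 218 220 189 184 191 164 159 197 190 196 243 255  83]
213 [212 213 215 212 216 215 220 217 218 206 198 175  84  85 125 120 124 149 176  57]
214 [216 218 204 228 230 229 233 234 236 216 209 167  51  39  39  24  34  34  53  26]
215 [232 238 182 161 154 159 162 151 153 153 214 135  30  33  28  32  27  30  35  45]
216 [161 167 124  96  98  94  98  88  84 116 221 122   8   6  12  16  12  15  26  30]
217 [ 98  98 107 137 166 167 168 130 130 152 214 197  91  93 100  48  49  31  12  26]
218 [133 122 183 188 194 196 192 183 185 190 200 202 186 187 187 188 192 219  78  26]
219 [183 185 199 194 192 193 194 197 196 191 193 194 194 198 200 198 203 220  85  18]
```

The side and scene measurements now agree with the nib's line to well under a millimetre, so I'm releasing.

move_arm:
  increments:
    - {"xyz":[0,0,0],"roll":0,"grip":30}
    - {"xyz":[0,0,0],"roll":0,"grip":50}
    - {"xyz":[0,0,0],"roll":0,"grip":55}
    - {"xyz":[0,0,0],"roll":0,"grip":55}
    - {"xyz":[0,0,-5],"roll":0,"grip":55}

```text
time_s: 6.83
position: [0.6164, -0.0449, 0.095]
tcp_rot: [[-0.677, 0.736, -0.003], [0.736, 0.677, 0.001], [0.003, -0.002, -1.0]]
force: [-0.1, -0.3, -0.3]
opening: 0.448
grasp_force: 0.0
```

move_arm:
  increments:
    - {"xyz":[0,0,-20],"roll":0,"grip":55}
    - {"xyz":[0,0,-30],"roll":0,"grip":55}
    - {"xyz":[0,0,-35],"roll":0,"grip":55}
    - {"xyz":[0,0,-20],"roll":0,"grip":55}
    - {"xyz":[0,0,0],"roll":0,"grip":55}

```text
time_s: 7.25
position: [0.6207, -0.0458, 0.2069]
tcp_rot: [[-0.677, 0.736, 0.011], [0.736, 0.677, -0.003], [-0.009, 0.006, -1.0]]
force: [1.2, -0.4, 0.4]
opening: 0.546
grasp_force: 0.0
```

```bash
python3 meas.py m4; python3 - <<'E'
import numpy as np
np.set_printoptions(linewidth=220)
s=np.load("pics/m4_side.npz")["im"].astype(int).mean(2).round().astype(int)
[print(v,s[v,246:265]) for v in range(260,268)]
s=np.load("pics/m4_scene.npz")["im"].astype(int).mean(2).round().astype(int)
[print(v,s[v,320:340]) for v in range(210,219)]
E
```

```text
[ 0.62065747 -0.04584666  0.20694593] [-0.07297307 -0.0408624  -0.00239748] 42.643516890601305
wrist origin 272 0 scale 2.1666666666666665 (150, 120, 3)
scene origin 299 172 scale 4.0625 (80, 64, 3)
side origin 225 224 scale 4.0625 (80, 64, 3)
260 [222 226 225 213 191 209 244 243 243 243 235 208 220 223 225 226 223 220 219]
261 [222 225 226 220 209 226 247 244 243 244 236 210 220 223 225 226 224 222 219]
262 [220 224 226 221 212 226 245 244 244 245 239 221 221 223 224 225 224 221 219]
263 [221 223 226 222 214 211 215 223 212 205 201 207 220 222 224 226 224 222 220]
264 [221 223 226 224 217 200 161 159 150 145 160 200 219 222 224 225 225 223 220]
265 [221 223 226 225 218 201 153 124 114 118 142 194 219 222 224 225 226 224 221]
266 [221 223 226 225 219 207 162 102  95 103 144 203 219 221 223 225 226 224 221]
267 [220 222 225 226 220 214 183  98  92  99 142 200 218 221 223 225 226 224 221]
210 [186 182 181 186 184 183 185 186 185 185 187 185 187 187 184 163 225 223 227 206]
211 [205 207 155 155 151 172 172 173 172 174 178 178 179 183 183 171 190 226 238 125]
212 [211 213 195 198 192 204 220 216 214 186 182 189 161 157 197 191 190 239 254  79]
213 [208 209 211 213 214 208 216 213 221 195 198 170  88  82 120 119 123 145 170  48]
214 [216 213 203 226 229 228 233 232 234 211 204 162  50  40  34  34  35  29  59  34]
215 [231 237 179 157 154 157 160 149 151 148 211 135  31  29  29  24  23  28  33  49]
216 [156 164 119  91  95  95  97  86  84 110 219 112   8   3   1  11  10  23  18  29]
217 [101 100 107 138 168 162 165 124 129 151 210 195  92  90  97  49  51  35   3  19]
218 [127 127 180 186 193 191 192 183 182 184 198 202 180 186 183 181 187 213  82  25]
```

View pics/m4.png

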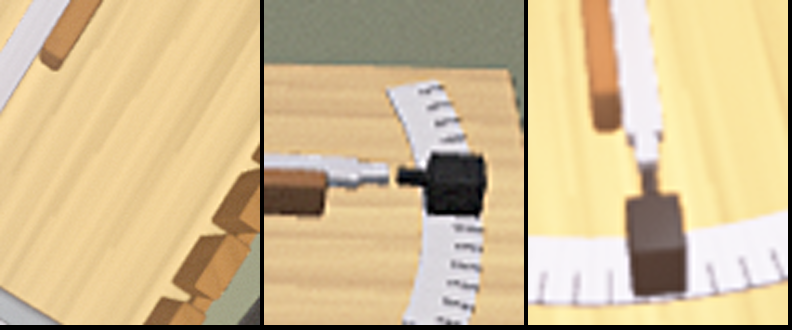

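After release the arm tip is unchanged: at (389,174) in the scene tile and (648,163) in the side tile, in line with the nib. The gripper is clear.

```bash
python3 -c "
from rig import bot
print(bot.hand_in())"
```

```text
the job is handed in; nothing more can be done
None
```

I turned the knob clockwise about 0.66 rad until the arm tip lined up with the marker nib to within about 1 mm in the camera pictures, then let go, moved the gripper clear and handed the job in at about 7.5 s.

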